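Take the lens off the plant-imaging camera

ROBOT

A 6-joint arm with a two-finger parallel gripper is mounted at the origin on the work surface. World frame = base frame: x ahead of the robot, y to its left, z up, the work surface at z = 0. Lengths are in m, angles in rad, forces in N, time in s.
With the tool pointing down it reaches from about 0.4 to 0.825 m from the base axis. Payload 7 kg.
Tool frame: the origin (TCP) lies at the very end of the fingers, on their centre line; the grasp point (between the pads) lies 19 mm behind it; z points along the fingers, y is the line along which they close (so a half turn about z gives the same grasp; the last joint's range is limited). The gripper opens to 88 mm and grips with 3 to 60 N. Pads are 19 mm wide; open, the fingers measure 130 mm over their backs; the gripper's body (78 mm by 193 mm) begins 47 mm behind the grasp point.
Start: joints at [0.288, 0.359, 0.012, 0, -1.224, -0.288], TCP at [0.675, -0, 0.227] pointing down, gripper open.
Joint ranges: [-3.07, 3.07], [-1.43, 2.12], [-1.02, 1.25], [-3.03, 1.67], [-3.05, -0], [-3.03, 3.03]. Speed limits (rad/s): [2.39, 2.39, 3.01, 3.14, 3.14, 3.14].

INTERFACE

Orientations are given as a rotation vector (axis times angle).
In Python, from workcell import ctrl gives the robot as it stands. The module is installed in compiled form; this text tells all that it offers.
- The arm moves only by the tool jog_arm, never from a script. Its argument "targets" is text: rows parted by semicolons, each of 6 numbers parted by spaces: the shift along the world's x, y, z normalised to -1 to 1, where 1 is 0.04 m, then the turn, a rotation vector about the world's x, y, z normalised to -1 to 1, where 1 is 10 degrees. In form: dx dy dz rx ry rz; .... A call has 1 to 5 rows; each row shifts and turns the commanded pose from where the row before left it; what a row does not reach is not made up. A row lasts 1/8 s, in which the tool goes at most 62.5 mm and 10.7 degrees, less where a joint would pass 70% of its speed; a pose out of reach is approached as far as the arm can. A call with a number of a shift or a turn outside -1 to 1 is refused whole. A call with a gripper value outside its range is refused whole. "jaw" is the gripper command: -1 is shut, 1 is fully open, values between are in proportion, set as the call begins (left out, the last holds). The fingers move at their own pace and stop on an object; the grip force is fixed at half the most. Time passes only in rows, so rows that do not move let the fingers close. It gives the time, the measured TCP pose, the force, the opening and the grip force at its end, in the units of the state.
- ctrl.get_state(): the state, without advancing time (a new reading comes with each control period).
- ctrl.camera(name): name is "scene" or "side" or "wrist"; returns a dict with "pixels" (384x512x3 uint8, red, green, blue), "intrinsics" (3x3 intrinsics, pixels), "camera_from_world" (4x4, takes a point from world to camera coordinates); the wrist camera has in their place "tool_from_camera" (4x4, takes a point from camera to tool coordinates, whose origin is the TCP and whose axes are the flange's). Camera axes: x right, y down, z forward; pixel columns grow to the right and rows downward; lengths in m; the calibration is good to about 2 mm. A picture is of the moment at which its call begins: read the wrist's pose just before it. There is no depth.
- ctrl.close_job(): hands the job in; it is judged then, once.
The state is a dict: "clock": time; "joint_pos": joint angles; "qd": joint speeds; "joint_torque": joint torques, N m; "ee_pos": TCP position; "eef_rot": TCP orientation; "ft_force": force on the tool from outside, world axes, zero at the start; "ft_torque": the same for the moment, N m; "width": opening from 0.0 (shut) to 1.0 (fully open); "grip_force": force on a finger pad.
Only numpy, scipy, OpenCV 4.12 (cv2) and the standard library are available. Lean on these libraries where they do the work, as an engineer would, in place of code of your own. Each camera call takes 0.05 s, during which the arm holds its last target. There are 200 camera calls.

TASK

Take the lens off the camera that lies on its back on the bench, and stand it upright in the round grey lens rest: push the metal release button beside the mount right down (it stays down), turn the lens anticlockwise seen from above, up to a quarter turn, until you feel its end stop, then lift it straight out. Be gentle: never force the button, the mount or the rest, never drop the lens, and leave the other things on the bench where they stand.

Things in the scene. Friction and masses are not known exactly. Their poses are not given: they have to be found in the camera images.
- camera: black camera body, fixed to the bench on its back, lens mount up. Origin: on the bench under the mount's axis. z up; x points from the mount's axis to the release button. Flat top face 45 mm above the bench; the body reaches from x -57 to +96 mm, y -56 to +77 mm. Keep the lens's contact with the camera under 35 N, the gripper's under 25 N
- mount_axis (a point): centre of the mount on the camera's top face, 45 mm above the bench; axes as the camera's. Around it stands the fixed steel mount ring, 79 mm across, 10 mm tall, with two inward lips (54 mm apart) that hold down the lens's lugs, and two gaps that let them out; where the gaps lie round the ring differs from camera to camera
- release (a joint): travel of the release button, m: 0 up, 0.007 right down. It moves straight down against a steady friction of about 5 N and stays where it is left. A pin joined to it blocks the lens from turning until the button is at least 5 mm down
- release_top (a point): centre of the round top of the release button, 19 mm across, on the camera's x axis 62 mm from the mount's axis; 13 mm above the camera's top face when up, 6 mm when down; moves with the button
- lens_center (a point): centre, half-way up, of the lens: black cylinder 50 mm across, 66 mm tall, 0.28 to 0.46 kg, upright in the mount with its underside on the camera's top face, 2 mm of play sideways and up. Axes as lens. Grip it round the upper half (its lowest 10 mm lie within the ring). Locked, its x axis lies along the camera's x axis within 4 degrees
- lens: the same lens; origin at the centre of its underside, z up. Two steel lugs at its foot along +x and -x: 63 mm across over both, 14 mm wide, 4 mm thick. Unlocked, it turns freely anticlockwise (seen from above) to a hard end stop that comes somewhere between 40 and 90 degrees, and lifts out only within about the last 5 degrees before that stop
- rest: round grey lens rest fixed to the bench: a dish with a rubber floor 6 mm above the bench and a rim 14 mm tall, 80 mm across inside. Origin: on the bench under its centre. Its floor is firm: lower the lens onto it at about 10 mm/s, contact under 70 N
- rest_floor (a point): centre of the rest's floor, 6 mm above the bench
- potted: potted seedling: terracotta pot 72 mm across, 62 mm tall, plant to about 0.2 m; bystander, origin at the centre of its underside
- pot: green plastic pot filled with soil, 72 mm across, 62 mm tall; bystander, origin at the centre of its underside
- jar: closed jar, 54 mm across, 75 mm tall; bystander, origin at the centre of its underside
- beaker: clear beaker, 64 mm across, 85 mm tall; bystander, origin at the centre of its underside
- cap: flat black disc, a lens cap, 40 mm across, 9 mm thick; bystander, origin at the centre of its underside
- blower: small rubber dust blower standing on its bulb, 40 mm across, 65 mm tall; bystander, origin at the centre of its underside
- brush: hand brush about 160 mm long, lying flat; bystander
Not all that is in view belongs to the job. Leave any orange look-alike of the lens alone.

How it is judged:
By the outcome, as a careful person would: the job done as asked, in the order asked, and still so for the second after the job is handed in, with the robot touching nothing.
It also fails if it takes over 72 s, if anything falls off the work surface, if the arm or the gripper's body presses on something with over 40 N, if the wrist force passes 120 N, or if a joint passes its speed limit or range.

## Working session

There is one attempt and no reset: what is moved stays moved. The work goes in short steps, Python scripts to look and compute and a tool call to move; the robot and the scene stay as the last step left them, time stands still between calls to the robot, and variables do not carry over. Pictures are saved under pics/ and viewed, at most 10 in all, crops included, and the job is handed in when it is done.

Besides the shell and the picture viewer there is one more tool, called as name(argument=value, ...) on one line, values as JSON. jog_arm: Moves the arm, as the interface text tells. Scaled input: -1 to 1 covers 0.04 m each way for a shift and 10 degrees each way for a turn. Its arguments: {"type":"object","properties":{"targets":{"type":"string"},"jaw":{"type":"number"}},"required":["targets"]}

```bash
mkdir -p pics; cat > h.py <<'E'
import numpy as np, cv2
from scipy.spatial.transform import Rotation as R
from workcell import ctrl
def ray(c,u,v,Twc):
    d=np.linalg.inv(c["intrinsics"])@[u,v,1.]
    return Twc[:3,3],Twc[:3,:3]@d
def Twc(c,s=None):
    if "camera_from_world" in c: return np.linalg.inv(c["camera_from_world"])
    T=np.eye(4);T[:3,:3]=R.from_rotvec(s["eef_rot"]).as_matrix();T[:3,3]=s["ee_pos"]
    return T@c["tool_from_camera"]
def at(c,T,u,v,z):
    o,d=ray(c,u,v,T); return o+d*(z-o[2])/d[2]
def proj(c,T,p):
    q=np.linalg.inv(T)@np.r_[p,1]; q=c["intrinsics"]@q[:3]; return q[:2]/q[2]
E
python3 - <<'E'
from h import *
import pickle
s=ctrl.get_state()
D={n:ctrl.camera(n) for n in("scene","side","wrist")}
pickle.dump((s,D),open('a.pkl','wb'))
for n in D: print(n,np.round(Twc(D[n],s),3).tolist(),D[n]["intrinsics"][0,0])
im=np.hstack([D["scene"]["pixels"],D["side"]["pixels"]])
cv2.imwrite('pics/scene.png',cv2.resize(D["scene"]["pixels"][:,:,::-1],(800,600)))
cv2.imwrite('pics/wrist.png',cv2.resize(D["wrist"]["pixels"][:,:,::-1],(800,600)))
print(s)
E
```

```text
scene [[-0.505, 0.481, -0.717, 1.376], [0.863, 0.263, -0.432, 0.457], [-0.019, -0.836, -0.548, 0.672], [0.0, 0.0, 0.0, 1.0]] 433.97169842851645
side [[0.702, -0.458, 0.545, -0.063], [-0.712, -0.428, 0.557, -0.721], [-0.022, -0.779, -0.627, 0.89], [0.0, 0.0, 0.0, 1.0]] 405.93796637125035
wrist [[-1.0, -0.0, -0.002, 0.674], [-0.001, 0.957, 0.291, -0.079], [0.002, 0.291, -0.957, 0.384], [0.0, 0.0, 0.0, 1.0]] 308.9923132086863
{'clock': 0.0, 'joint_pos': array([ 2.88117924e-01,  3.59380997e-01,  1.10574635e-02, -3.61118898e-04,
       -1.22409038e+00, -2.88082696e-01]), 'qd': array([-0.00162963,  0.00028047, -0.00041215,  0.00241028,  0.00082944,
       -0.00169732]), 'joint_torque': array([-8.00930356e-04, -5.82726967e+01,  2.93058443e+01,  6.99745238e+00,
        6.93249181e-03, -2.06530804e-04]), 'ee_pos': array([ 6.74509810e-01, -1.12879912e-05,  2.25623908e-01]), 'eef_rot': array([ 2.22045299e+00, -2.22064785e+00, -1.68020226e-03]), 'ft_force': array([-0.02317444,  0.15301722, -0.53554372]), 'ft_torque': array([0.00724907, 0.0317957 , 0.03893939]), 'grip_force': 0.0, 'width': 1.0020892600716351}
```

View pics/scene.png

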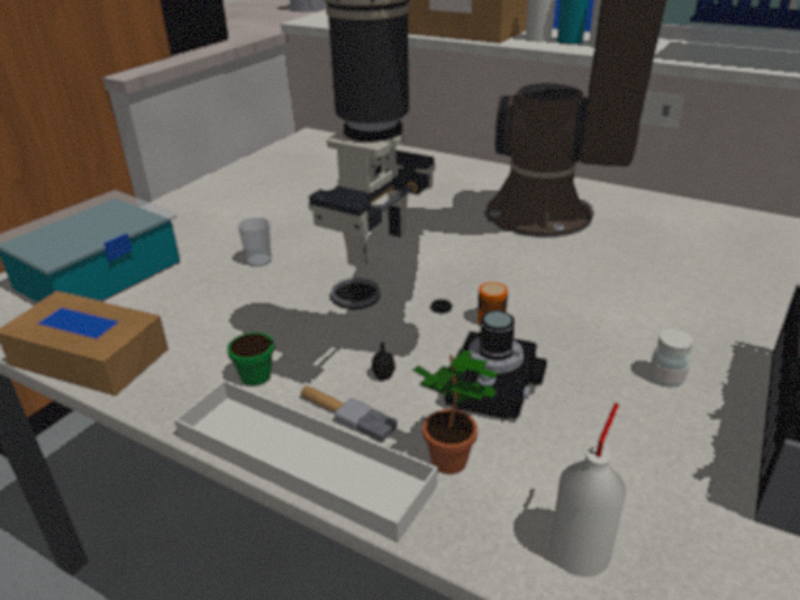

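View pics/wrist.png

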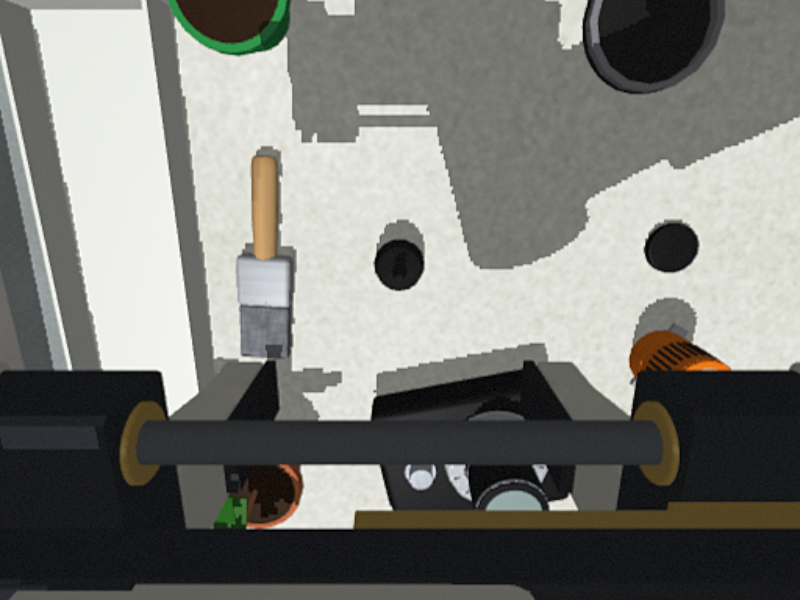

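The scene picture shows:
- black lens in the camera body, top at about (497,320) of 800x600
- orange look-alike at (492,300)
- grey rest at (355,292)
- plant at (450,440)

The wrist view shows the metal button at (420,474) and the lens top at (512,497). The black lens on the camera body is the one meant, because it has the ring and button beside it. The orange one stands on the bench and stays alone.

```bash
python3 - <<'E'
from h import *
import pickle
s,D=pickle.load(open('a.pkl','rb'))
k=.64
def P(n,u,v,z): return np.round(at(D[n],Twc(D[n],s),u*k,v*k,z),3)[:2]
print('lens top', P('scene',498,321,.111),P('wrist',512,497,.111))
print('button', P('wrist',420,474,.058),P('scene',487,379,.058))
print('rest', P('scene',355,293,.014),P('wrist',655,25,.014))
print('cap',P('scene',441,306,.009),P('wrist',671,247,.009))
print('blower',P('scene',383,365,.03),P('wrist',400,265,.05))
print('potted rim',P('scene',450,430,.062),P('wrist',268,494,.062))
print('orange',P('scene',492,290,.066))
print('jar',P('scene',674,342,.075))
E
```

```text
lens top [0.6   0.157] [0.597 0.141]
button [0.657 0.162] [0.669 0.174]
rest [ 0.507 -0.162] [ 0.499 -0.165]
cap [ 0.463 -0.006] [ 0.46  -0.011]
blower [0.683 0.007] [ 0.673 -0.005]
potted rim [0.792 0.177] [0.777 0.177]
orange [0.456 0.087]
jar [0.476 0.387]
```

jog_arm(targets="-0.28 0.85 0 0 0 0; -0.28 0.85 0 0 0 0; -0.28 0.85 0 0 0 0; -0.28 0.85 0 0 0 0; -0.28 0.85 0 0 0 0")

```text
clock: 0.78
ee_pos: [0.6184, 0.171, 0.2263]
eef_rot: [2.221, -2.221, -0.0]
ft_force: [0.3, -0.7, -0.3]
width: 1.001
grip_force: 0.0
```

jog_arm(targets="0 0 0 0 0 0; 0 0 0 0 0 0")

```text
clock: 1.02
ee_pos: [0.6189, 0.1699, 0.2264]
eef_rot: [2.222, -2.221, -0.0]
ft_force: [0.5, -0.3, -0.8]
width: 0.999
grip_force: 0.0
```

```bash
python3 - <<'E'
from h import *
import pickle
s=ctrl.get_state(); c=ctrl.camera("wrist"); pickle.dump((s,c),open('b.pkl','wb'))
cv2.imwrite('pics/w2.png',cv2.resize(c["pixels"][:,:,::-1],(800,600),interpolation=cv2.INTER_CUBIC))
print(s["ee_pos"],s["eef_rot"],s["ft_force"])
E
```

```text
[0.61890688 0.16985369 0.22636439] [ 2.22162613e+00 -2.22059066e+00 -8.82994875e-05] [ 0.46501617 -0.31507991 -0.83929005]
```

View pics/w2.png

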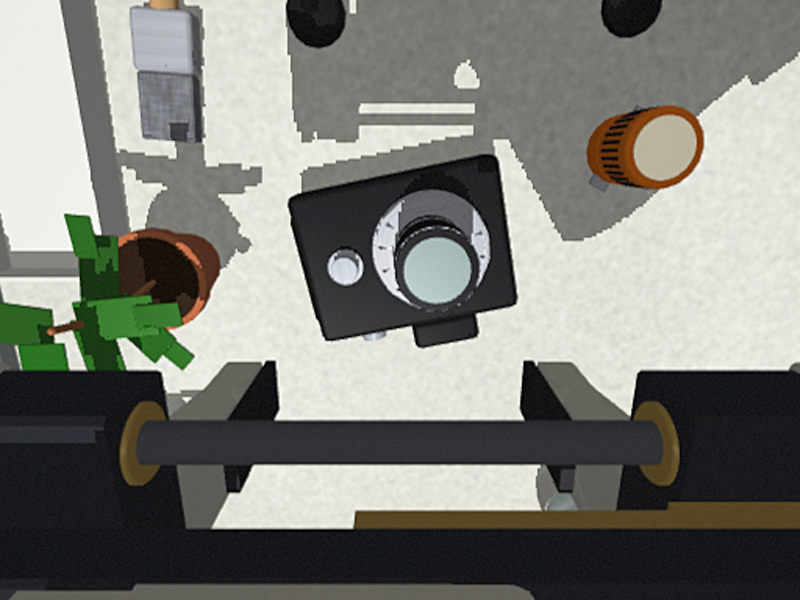

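The wrist view shows the camera body with the lens top at (437,268), the mount ring around (432,249) and the metal button at (346,267). The orange look-alike is at (645,148) on the bench, with the plant at (160,280). I'll overlay the model outlines to check.

```bash
cat > ov.py <<'E'
from h import *
import pickle
s,c=pickle.load(open('b.pkl','rb')); T=Twc(c,s); k=.64
L=at(c,T,437*k,267.5*k,.111); B=at(c,T,344.5*k,265.5*k,.058); Rg=at(c,T,432*k,249*k,.055)
print(L,B,Rg, np.linalg.norm(B[:2]-L[:2]),np.linalg.norm(B[:2]-Rg[:2]))
for q in(L,Rg): print(np.degrees(np.arctan2(*(B-q)[[1,0]])))
# body corners at z .045
cs=np.array([at(c,T,u*k,v*k,.045)[:2] for u,v in((496,156),(516,303),(328,339),(291,201))])
print(cs, np.linalg.norm(cs-np.roll(cs,1,0),axis=1))
im=cv2.resize(c["pixels"][:,:,::-1],None,fx=4,fy=4,interpolation=cv2.INTER_CUBIC)
def circ(p,r,col):
    a=np.linspace(0,2*np.pi,90)
    q=[proj(c,T,p+r*np.array([np.cos(t),np.sin(t),0]))*4+1.5 for t in a]
    cv2.polylines(im,[np.int32(q)],True,col,1)
circ(L,.025,(0,0,255)); circ(B,.0095,(0,255,0)); circ(Rg,.0395,(255,255,0))
cv2.imwrite('pics/ov.png',im[380:940,700:1460])
E
python3 ov.py
```

```text
[0.59607655 0.15252202 0.111     ] [0.65577448 0.16315819 0.058     ] [0.5952773  0.15208638 0.055     ] 0.060638033743243586 0.061501980383367995
10.102183154611014
10.371133428342267
[[0.55280793 0.09052322]
 [0.53184031 0.19405217]
 [0.67144842 0.22260356]
 [0.69284475 0.12052868]] [0.14321536 0.10563089 0.14249774 0.10429326]
```

View pics/ov.png

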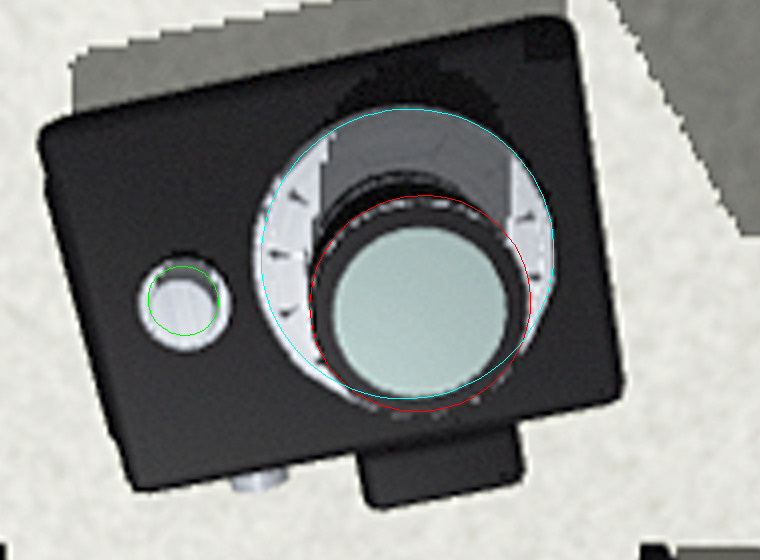

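Outlines match: lens top, ring and button agree, with the button 61.5 mm from the axis against a nominal 62. Camera yaw is about 11.5°, mount axis about (0.596, 0.152), button about (0.656, 0.1635). Next I turn the closed fingers so their narrow side faces the lens and move over the button.

jog_arm(targets="0.12 -0.02 0 0 0 -0.98; 0.12 -0.02 0 0 0 -0.98; 0.12 -0.02 0 0 0 -0.98; 0.12 -0.02 0 0 0 -0.98; 0.12 -0.02 0 0 0 -0.98", jaw=-1)

```text
clock: 1.7
ee_pos: [0.6435, 0.1646, 0.2264]
eef_rot: [1.089, -2.946, 0.0]
ft_force: [-0.6, 0.1, 0.1]
width: 0.495
grip_force: 0.0
```

jog_arm(targets="0.12 -0.02 0 0 0 -0.98; 0.12 -0.02 0 0 0 -0.98; 0.1 -0.02 0 0 0 -0.98; 0 0 -1 0 0 0; 0 0 -1 0 0 0")

```text
clock: 2.33
ee_pos: [0.6571, 0.1624, 0.146]
eef_rot: [-0.315, 3.125, 0.001]
ft_force: [0.5, 0.6, 0.1]
width: 0.004
grip_force: 0.0
```

jog_arm(targets="0 0 -1 0 0 0; 0 0 -0.7 0 0 0; 0 0 0 0 0 0; 0 0 0 0 0 0")

```text
clock: 2.82
ee_pos: [0.6576, 0.1632, 0.0798]
eef_rot: [-0.317, 3.124, 0.0]
ft_force: [-0.7, -0.4, 0.8]
width: 0.006
grip_force: 0.0
```

```bash
python3 - <<'E'
from h import *
s=ctrl.get_state(); c=ctrl.camera("side"); T=Twc(c)
p=s["ee_pos"]; print(p,R.from_rotvec(s["eef_rot"]).as_matrix().round(3).tolist(),s["ft_force"],s["joint_pos"])
im=cv2.resize(c["pixels"][:,:,::-1],None,fx=4,fy=4,interpolation=cv2.INTER_CUBIC)
u,v=proj(c,T,[.64,.16,.07])*4
print(u,v)
u=int(u);v=int(v);cv2.imwrite('pics/side1.png',im[max(0,v-300):v+300,max(0,u-400):u+400])
E
```

```text
[0.65755755 0.16320859 0.07978513] [[-0.98, -0.201, 0.001], [-0.201, 0.98, 0.0], [-0.001, -0.0, -1.0]] [-0.65627174 -0.41164887  0.81863755] [ 5.30607350e-01  4.77176664e-01 -1.59094546e-01  6.40050461e-04
 -9.33246981e-01 -1.89975307e+00]
878.8794885393407 699.7204257086102
```

View pics/side1.png

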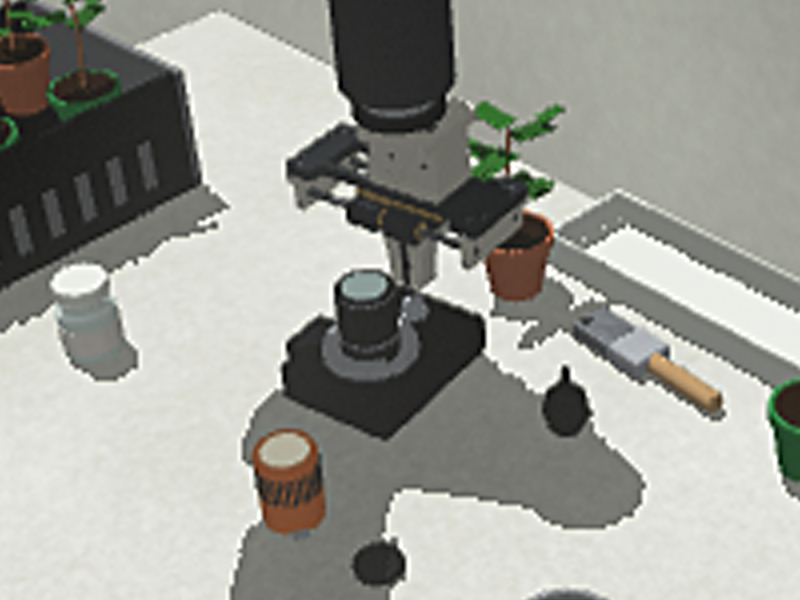

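The side view shows the closed fingers right above the button at about (410,300), clear of lens and plant. I press gently.

jog_arm(targets="0 0 -0.25 0 0 0; 0 0 -0.2 0 0 0; 0 0 -0.05 0 0 0; 0 0 -0.05 0 0 0")

```text
clock: 3.38
ee_pos: [0.6561, 0.1635, 0.0567]
eef_rot: [0.318, -3.125, 0.001]
ft_force: [-4.7, -0.6, 4.9]
width: 0.002
grip_force: 2.5
```

jog_arm(targets="0 0 -0.04 0 0 0; 0 0 -0.04 0 0 0; 0 0 -0.04 0 0 0")

```text
clock: 3.75
ee_pos: [0.6565, 0.1635, 0.0518]
eef_rot: [0.317, -3.125, 0.0]
ft_force: [-3.0, -0.0, 5.2]
width: 0.003
grip_force: 2.5
```

jog_arm(targets="0 0 -0.02 0 0 0; 0 0 0 0 0 0")

```text
clock: 4.0
ee_pos: [0.6565, 0.1635, 0.0512]
eef_rot: [0.318, -3.125, 0.0]
ft_force: [-4.0, -1.6, 5.8]
width: 0.002
grip_force: 3.3
```

jog_arm(targets="0 0 -0.015 0 0 0; 0 0 0 0 0 0")

```text
clock: 4.25
ee_pos: [0.6566, 0.1635, 0.051]
eef_rot: [-0.318, 3.125, -0.0]
ft_force: [-6.1, -1.2, 9.1]
width: 0.007
grip_force: 4.9
```

jog_arm(targets="0 0 -0.01 0 0 0; 0 0 0 0 0 0")

```text
clock: 4.5
ee_pos: [0.6566, 0.1635, 0.051]
eef_rot: [-0.318, 3.125, -0.0]
ft_force: [-6.5, -0.7, 11.7]
width: 0.004
grip_force: 5.9
```

Button is down (stopped at 51 mm, force rising). Now up and over the lens, opening the jaws.

jog_arm(targets="0 0 0.6 0 0 0; 0 0 1 0 0 0; 0 0 1 0 0 0; -0.75 -0.15 0.2 0 0 0; -0.78 -0.14 0 0 0 0")

```text
clock: 5.12
ee_pos: [0.5959, 0.1524, 0.1626]
eef_rot: [-0.317, 3.123, 0.002]
ft_force: [-0.5, 0.5, -0.7]
width: -0.001
grip_force: 0.0
```

jog_arm(targets="0 0 0 0 0 0; 0 0 0 0 0 0; 0 0 0 0 0 0; 0 0 0 0 0 0; 0 0 0 0 0 0", jaw=1)

```text
clock: 5.75
ee_pos: [0.5956, 0.152, 0.1616]
eef_rot: [0.317, -3.125, 0.0]
ft_force: [-0.5, 0.8, -0.0]
width: 0.514
grip_force: 0.0
```

```bash
python3 - <<'E'
from h import *
import pickle
s=ctrl.get_state(); c=ctrl.camera("side"); T=Twc(c); w=ctrl.camera("wrist")
p=s["ee_pos"]; print(p,s["ft_force"],s["width"])
im=cv2.resize(c["pixels"][:,:,::-1],None,fx=4,fy=4,interpolation=cv2.INTER_CUBIC)
u,v=(proj(c,T,[.62,.155,.08])*4).astype(int)
a=im[v-300:v+300,u-200:u+200]
b=cv2.resize(w["pixels"][:,:,::-1],(400,300)); b=np.vstack([b,b*0])
cv2.imwrite('pics/side2.png',np.hstack([a,b]))
E
```

```text
[0.59563032 0.15202642 0.16159639] [-0.54196772  0.78712787 -0.04611598] 0.5140057797872206
```

View pics/side2.png

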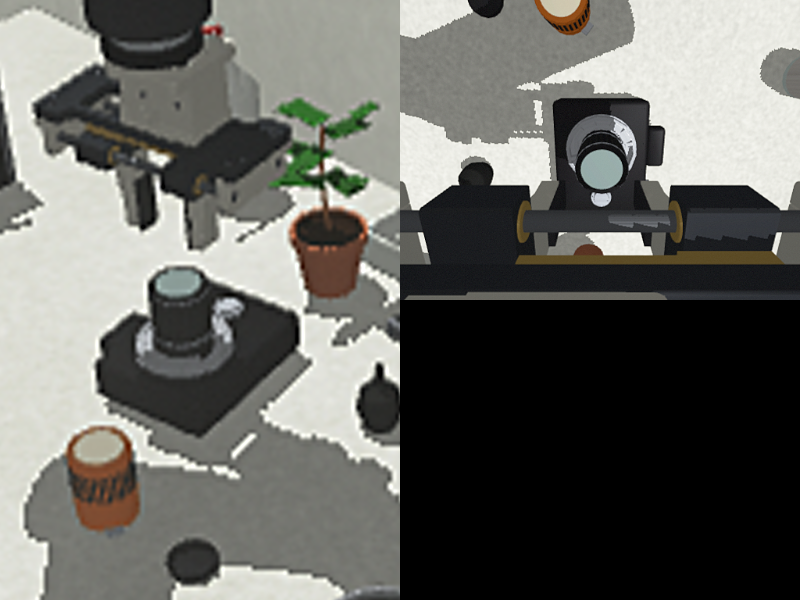

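The side view shows the lens at (180,310) unmoved and the button lower, with the fingers around it. The wrist view shows the lens centred between the fingers at (600,170). I finish opening, then descend.

jog_arm(targets="0 0 0 0 0 0; 0 0 0 0 0 0; 0 0 0 0 0 0; 0 0 0 0 0 0; 0 0 -0.2 0 0 0")

```text
clock: 6.48
ee_pos: [0.5958, 0.1522, 0.1543]
eef_rot: [-0.317, 3.124, 0.001]
ft_force: [0.5, -0.1, 0.3]
width: 1.0
grip_force: 0.0
```

jog_arm(targets="0 0 -0.6 0 0 0; 0 0 -0.6 0 0 0; 0 0 -0.5 0 0 0; 0 0 -0.25 0 0 0; 0 0 0 0 0 0")

```text
clock: 7.1
ee_pos: [0.595, 0.1518, 0.0752]
eef_rot: [0.317, -3.124, 0.001]
ft_force: [-0.2, 0.8, -0.7]
width: 0.999
grip_force: 0.0
```

jog_arm(targets="0 0 0 0 0 0; 0 0 0 0 0 0; 0 0 0 0 0 0; 0 0 0 0 0 0", jaw=-1)

```text
clock: 7.6
ee_pos: [0.5955, 0.1521, 0.0763]
eef_rot: [-0.317, 3.125, 0.0]
ft_force: [-1.2, 2.6, 2.2]
width: 0.606
grip_force: 1.9
```

jog_arm(targets="0 0 0 0 0 0; 0 0 0 0 0 0; 0 0 0 0 0 0")

```text
clock: 7.98
ee_pos: [0.5956, 0.1523, 0.0763]
eef_rot: [-0.318, 3.125, 0.001]
ft_force: [-0.7, 1.3, 3.6]
width: 0.565
grip_force: 30.0
```

jog_arm(targets="0 0 0 0 0 0.3; 0 0 0 0 0 0.3; 0 0 0 0 0 0.3")

```text
clock: 8.35
ee_pos: [0.5957, 0.1518, 0.0762]
eef_rot: [-0.564, 3.09, -0.0]
ft_force: [0.2, 0.6, 3.4]
width: 0.56
grip_force: 30.0
```

```bash
cat > st.py <<'E'
from h import *
s=ctrl.get_state(); M=R.from_rotvec(s["eef_rot"]).as_matrix()
print(s["clock"],"yaw",np.degrees(np.arctan2(M[1,0],M[0,0]))%360,s["ee_pos"].round(4),s["ft_force"].round(1),s["ft_torque"].round(3),s["width"].round(3),s["joint_pos"][5].round(2))
E
python3 st.py
```

```text
Traceback (most recent call last):
  File "st.py", line 3, in <module>
    print(s["clock"],"yaw",np.degrees(np.arctan2(M[1,0],M[0,0]))%360,s["ee_pos"].round(4),s["ft_force"].round(1),s["ft_torque"].round(3),s["width"].round(3),s["joint_pos"][5].round(2))
                                                                                                                                         ^^^^^^^^^^^^^^^^
AttributeError: 'float' object has no attribute 'round'
```

```bash
sed -i 's/s\["width"\].round(3)/round(s["width"],3)/' st.py; python3 st.py
```

```text
8.35 yaw 200.70398019070305 [0.5957 0.1518 0.0762] [0.2 0.6 3.4] [-0.037 -0.081 -0.118] 0.56 -1.78
```

jog_arm(targets="0 0 0 0 0 0.4; 0 0 0 0 0 0.4; 0 0 0 0 0 0.4; 0 0 0 0 0 0.4; 0 0 0 0 0 0.4")

```text
clock: 8.98
ee_pos: [0.5958, 0.1519, 0.0763]
eef_rot: [-1.093, 2.945, -0.0]
ft_force: [0.8, 0.5, 2.3]
width: 0.569
grip_force: 30.0
```

```bash
python3 st.py
```

```text
8.975 yaw 220.7310515750745 [0.5958 0.1519 0.0763] [0.8 0.5 2.3] [ 0.065 -0.23   0.004] 0.569 -1.43
```

jog_arm(targets="0 0 0 0 0 0.25; 0 0 0 0 0 0.25; 0 0 0 0 0 0.25")

```text
clock: 9.35
ee_pos: [0.5958, 0.1519, 0.0763]
eef_rot: [-1.282, 2.867, -0.0]
ft_force: [0.1, -0.0, 2.7]
width: 0.567
grip_force: 30.0
```

```bash
python3 st.py
```

```text
9.35 yaw 228.18673696896738 [0.5958 0.1519 0.0763] [ 0.1 -0.   2.7] [ 0.115 -0.168 -0.037] 0.567 -1.3
```

jog_arm(targets="0 0 0 0 0 0.25; 0 0 0 0 0 0.25; 0 0 0 0 0 0.25")

```text
clock: 9.72
ee_pos: [0.5958, 0.1519, 0.0763]
eef_rot: [-1.467, 2.777, -0.001]
ft_force: [0.1, 0.1, 3.1]
width: 0.563
grip_force: 30.0
```

```bash
python3 st.py
```

```text
9.725 yaw 235.6839616767606 [0.5958 0.1519 0.0763] [0.1 0.1 3.1] [ 0.171 -0.134 -0.024] 0.563 -1.17
```

jog_arm(targets="0 0 0 0 0 0.25; 0 0 0 0 0 0.25; 0 0 0 0 0 0.25")

```text
clock: 10.1
ee_pos: [0.5958, 0.1519, 0.0763]
eef_rot: [-1.645, 2.675, -0.001]
ft_force: [-0.5, 0.4, 4.0]
width: 0.561
grip_force: 30.0
```

```bash
python3 st.py
```

```text
10.1 yaw 243.183665907617 [0.5958 0.1519 0.0763] [-0.5  0.4  4. ] [ 0.177 -0.087 -0.034] 0.561 -1.04
```

jog_arm(targets="0 0 0 0 0 0.25; 0 0 0 0 0 0.25")

```text
clock: 10.35
ee_pos: [0.5958, 0.152, 0.0763]
eef_rot: [-1.761, 2.601, -0.001]
ft_force: [0.6, -0.1, 2.8]
width: 0.566
grip_force: 30.0
```

```bash
python3 st.py
```

```text
10.35 yaw 248.18552007112052 [0.5958 0.152  0.0763] [ 0.6 -0.1  2.8] [ 0.19  -0.102  0.004] 0.566 -0.95
```

jog_arm(targets="0 0 0 0 0 0.25; 0 0 0 0 0 0.25")

```text
clock: 10.6
ee_pos: [0.5958, 0.152, 0.0762]
eef_rot: [-1.872, 2.522, -0.001]
ft_force: [0.6, 0.9, 3.2]
width: 0.563
grip_force: 30.0
```

```bash
python3 st.py
```

```text
10.6 yaw 253.18284485395606 [0.5958 0.152  0.0762] [0.6 0.9 3.2] [ 0.249 -0.091 -0.013] 0.563 -0.86
```

jog_arm(targets="0 0 0 0 0 0.25; 0 0 0 0 0 0.25")

```text
clock: 10.85
ee_pos: [0.5958, 0.152, 0.0763]
eef_rot: [-1.981, 2.438, -0.001]
ft_force: [0.4, 1.0, 3.5]
width: 0.566
grip_force: 30.0
```

```bash
python3 st.py
```

```text
10.85 yaw 258.18372288379044 [0.5958 0.152  0.0763] [0.4 1.  3.5] [ 0.209  0.04  -0.072] 0.566 -0.77
```

jog_arm(targets="0 0 0 0 0 0.25; 0 0 0 0 0 0.25")

```text
clock: 11.1
ee_pos: [0.5958, 0.152, 0.0763]
eef_rot: [-2.085, 2.349, -0.001]
ft_force: [-0.4, 0.7, 3.0]
width: 0.563
grip_force: 30.0
```

```bash
python3 st.py
```

```text
11.1 yaw 263.1864295506091 [0.5958 0.152  0.0763] [-0.4  0.7  3. ] [ 0.209  0.029 -0.093] 0.563 -0.69
```

jog_arm(targets="0 0 0 0 0 0.25; 0 0 0 0 0 0.25")

```text
clock: 11.35
ee_pos: [0.5958, 0.152, 0.0763]
eef_rot: [-2.186, 2.256, -0.001]
ft_force: [0.2, 0.1, 3.0]
width: 0.562
grip_force: 30.0
```

```bash
python3 st.py
```

```text
11.35 yaw 268.1864555389513 [0.5958 0.152  0.0763] [0.2 0.1 3. ] [ 0.166  0.033 -0.099] 0.562 -0.6
```

jog_arm(targets="0 0 0 0 0 0.2; 0 0 0 0 0 0.2")

```text
clock: 11.6
ee_pos: [0.5958, 0.152, 0.0763]
eef_rot: [-2.263, 2.178, -0.001]
ft_force: [-0.2, -0.1, 4.0]
width: 0.563
grip_force: 30.0
```

```bash
python3 st.py
```

```text
11.6 yaw 272.2025904315727 [0.5958 0.152  0.0763] [-0.2 -0.1  4. ] [ 0.11  -0.041 -0.091] 0.563 -0.53
```

jog_arm(targets="0 0 0 0 0 0.2; 0 0 0 0 0 0.2")

```text
clock: 11.85
ee_pos: [0.5956, 0.152, 0.0762]
eef_rot: [-2.339, 2.097, -0.001]
ft_force: [0.9, -0.5, 5.4]
width: 0.567
grip_force: 30.0
```

```bash
python3 st.py
```

```text
11.85 yaw 276.22950353858556 [0.5956 0.152  0.0762] [ 0.9 -0.5  5.4] [ 0.059 -0.214 -0.075] 0.567 -0.46
```

jog_arm(targets="0 0 0 0 0 0.15; 0 0 0 0 0 0.1")

```text
clock: 12.1
ee_pos: [0.5962, 0.1524, 0.0763]
eef_rot: [-2.382, 2.046, -0.001]
ft_force: [3.4, 1.9, 3.1]
width: 0.564
grip_force: 30.0
```

```bash
python3 st.py
```

```text
12.1 yaw 278.67253343012663 [0.5962 0.1524 0.0763] [3.4 1.9 3.1] [ 0.468 -1.447 -0.249] 0.564 -0.42
```

jog_arm(targets="0 0 0 0 0 0.1; 0 0 0 0 0 0")

```text
clock: 12.35
ee_pos: [0.5965, 0.1526, 0.0763]
eef_rot: [-2.399, 2.026, -0.002]
ft_force: [5.0, 1.7, 2.1]
width: 0.563
grip_force: 30.0
```

```bash
python3 st.py
```

```text
12.35 yaw 279.63808215527246 [0.5965 0.1526 0.0763] [5.  1.7 2.1] [ 0.529 -1.954 -0.355] 0.563 -0.4
```

End stop felt: torque and side force rise over the last 2°. I back off about 1.5° and try a small lift.

jog_arm(targets="0 0 0 0 0 -0.15; 0 0 0.05 0 0 0; 0 0 0.05 0 0 0")

```text
clock: 12.72
ee_pos: [0.5958, 0.1523, 0.0789]
eef_rot: [-2.372, 2.059, 0.0]
ft_force: [7.1, 1.7, -7.6]
width: 0.565
grip_force: 30.0
```

```bash
python3 st.py
```

```text
12.725 yaw 278.0792728032512 [0.5958 0.1523 0.0789] [ 7.1  1.7 -7.6] [ 0.555 -3.37  -0.27 ] 0.565 -0.43
```

jog_arm(targets="0.03 0.01 0 0 0 0; 0 0 0.03 0 0 0; 0 0 0 0 0 0")

```text
clock: 13.1
ee_pos: [0.5961, 0.1522, 0.0803]
eef_rot: [2.372, -2.059, -0.001]
ft_force: [4.5, 0.3, -5.2]
width: 0.567
grip_force: 30.0
```

```bash
python3 st.py
```

```text
13.1 yaw 278.0885717331204 [0.5961 0.1522 0.0803] [ 4.5  0.3 -5.2] [ 0.337 -1.92  -0.2  ] 0.567 -0.43
```

jog_arm(targets="0.03 0 0.04 0 0 0; 0 0 0.05 0 0 0; 0 0 0 0 0 0")

```text
clock: 13.48
ee_pos: [0.5969, 0.152, 0.0846]
eef_rot: [2.371, -2.058, -0.001]
ft_force: [0.4, 0.3, -2.6]
width: 0.564
grip_force: 30.0
```

```bash
python3 st.py
```

```text
13.475 yaw 278.09141317384024 [0.5969 0.152  0.0846] [ 0.4  0.3 -2.6] [-0.041  0.001  0.039] 0.564 -0.42
```

jog_arm(targets="0 0 0.1 0 0 0; 0 0 0.15 0 0 0; 0 0 0.25 0 0 0; 0 0 0.5 0 0 0; 0 0 0.5 0 0 0")

```text
clock: 14.1
ee_pos: [0.5978, 0.1524, 0.146]
eef_rot: [-2.373, 2.059, -0.0]
ft_force: [0.0, -0.2, -3.1]
width: 0.563
grip_force: 30.0
```

```bash
python3 - <<'E'
from h import *
exec(open('st.py').read())
c=ctrl.camera("side"); d=ctrl.camera("scene")
o=[]
for c,p in((c,[.6,.12,.1]),(d,[.6,.1,.1])):
    im=cv2.resize(c["pixels"][:,:,::-1],None,fx=3,fy=3,interpolation=cv2.INTER_CUBIC)
    u,v=(proj(c,Twc(c),p)*3).astype(int); o.append(im[v-250:v+250,u-200:u+200])
cv2.imwrite('pics/lift.png',np.hstack(o))
E
```

```text
14.1 yaw 278.1002722671758 [0.5978 0.1524 0.146 ] [ 0.  -0.2 -3.1] [ 0.024 -0.026  0.027] 0.563 -0.42
```

View pics/lift.png

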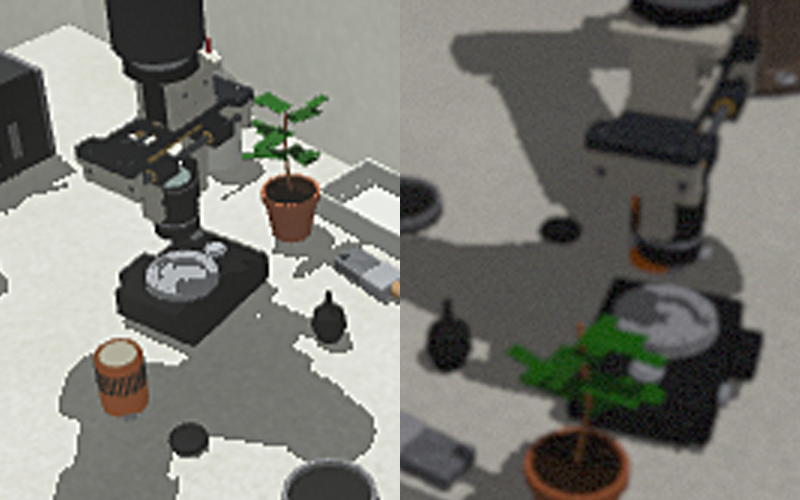

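The lens is out and held (side view, lens at (180,195); mount empty with button down beside it). Now I refine the rest position from the stored first pictures.

```bash
python3 - <<'E'
from h import *
import pickle
s,D=pickle.load(open('a.pkl','rb'))
o=[]
for n in('side','scene','wrist'):
    c=D[n];T=Twc(c,s); im=cv2.resize(c["pixels"][:,:,::-1],None,fx=4,fy=4,interpolation=cv2.INTER_CUBIC)
    for p,r,col in(([.503,-.1635,.014],.04,(0,0,255)),([.503,-.1635,.014],.0445,(0,255,0))):
        q=[proj(c,T,np.array(p)+r*np.array([np.cos(t),np.sin(t),0]))*4+1.5 for t in np.linspace(0,6.28,90)]
        cv2.polylines(im,[np.int32(q)],True,col,1)
    u,v=(proj(c,T,[.503,-.1635,.014])*4).astype(int)
    im=cv2.copyMakeBorder(im,300,300,300,300,cv2.BORDER_CONSTANT)
    o.append(im[v+150:v+450,u+170:u+430])
cv2.imwrite('pics/rest.png',np.hstack(o))
E
```

```text
(no output)
```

View pics/rest.png

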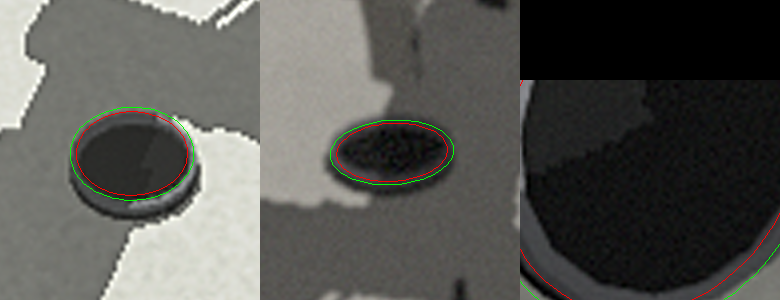

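The outlines fit within about 2 mm; corrected rest centre is about (0.504, -0.165).

jog_arm(targets="-0.2 -0.6 0 0 0 0; -0.26 -0.9 0 0 0 0; -0.27 -0.92 0 0 0 0; -0.27 -0.92 0 0 0 0; -0.27 -0.92 0 0 0 0")

```text
clock: 14.82
ee_pos: [0.5454, -0.0199, 0.144]
eef_rot: [2.372, -2.059, -0.001]
ft_force: [1.0, -1.9, -3.1]
width: 0.57
grip_force: 30.0
```

jog_arm(targets="-0.27 -0.92 0 0 0 0; -0.27 -0.92 0 0 0 0; -0.27 -0.92 0 0 0 0; -0.26 -0.9 0 0 0 0; 0 0 0 0 0 0")

```text
clock: 15.45
ee_pos: [0.502, -0.1667, 0.144]
eef_rot: [2.368, -2.062, -0.002]
ft_force: [-0.2, 0.3, -2.9]
width: 0.568
grip_force: 30.0
```

```bash
python3 st.py
```

```text
15.45 yaw 277.9066316213269 [ 0.502  -0.1667  0.144 ] [-0.2  0.3 -2.9] [ 0.038 -0.049 -0.007] 0.568 0.09
```

jog_arm(targets="0.05 0.04 -0.5 0 0 0; 0 0 -0.7 0 0 0; 0 0 -0.6 0 0 0; 0 0 -0.3 0 0 0; 0 0 0 0 0 0")

```text
clock: 16.08
ee_pos: [0.5055, -0.1628, 0.0601]
eef_rot: [2.372, -2.058, -0.002]
ft_force: [-0.8, -0.8, -3.3]
width: 0.566
grip_force: 30.0
```

```bash
python3 - <<'E'
exec(open('st.py').read())
o=[]
for n in('side','scene'):
    c=ctrl.camera(n);im=cv2.resize(c["pixels"][:,:,::-1],None,fx=4,fy=4,interpolation=cv2.INTER_CUBIC)
    u,v=(proj(c,Twc(c),[.503,-.165,.03])*4).astype(int); im=cv2.copyMakeBorder(im,300,300,300,300,cv2.BORDER_CONSTANT)
    o.append(im[v+50:v+500,u+100:u+500])
cv2.imwrite('pics/hover.png',np.hstack(o))
E
```

```text
16.075 yaw 278.1038702716695 [ 0.5055 -0.1628  0.0601] [-0.8 -0.8 -3.3] [-0.028 -0.003  0.004] 0.566 0.08
```

View pics/hover.png

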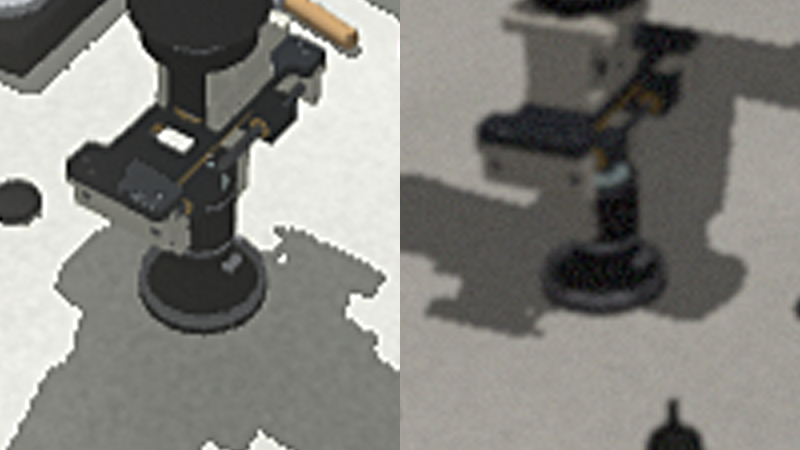

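The hover views show the lens centred over the rest: side lens centre about x=202 against rest 203, scene 606 against 604. I lower slowly.

jog_arm(targets="0 0 -0.12 0 0 0; 0 0 -0.12 0 0 0; 0 0 -0.1 0 0 0; 0 0 -0.05 0 0 0; 0 0 -0.03 0 0 0")

```text
clock: 16.8
ee_pos: [0.5063, -0.1629, 0.0441]
eef_rot: [2.373, -2.059, 0.0]
ft_force: [-2.0, -0.1, 2.8]
width: 0.565
grip_force: 30.0
```

jog_arm(targets="0 0 -0.03 0 0 0; 0 0 -0.03 0 0 0; 0 0 -0.03 0 0 0")

```text
clock: 17.18
ee_pos: [0.5061, -0.1631, 0.0403]
eef_rot: [2.373, -2.059, 0.0]
ft_force: [-0.2, -3.5, -1.7]
width: 0.564
grip_force: 30.0
```

jog_arm(targets="0 0 0 0 0 0; 0 0 0 0 0 0")

```text
clock: 17.42
ee_pos: [0.506, -0.1629, 0.0402]
eef_rot: [2.373, -2.059, -0.0]
ft_force: [0.0, -4.0, -3.6]
width: 0.566
grip_force: 30.0
```

```bash
python3 st.py
```

```text
17.425 yaw 278.09725263365465 [ 0.506  -0.1629  0.0402] [ 0.  -4.  -3.6] [-1.812  0.094  0.   ] 0.566 0.08
```

Side force of -4 N in y: a lug is against the rim's +y side. I shift -y.

jog_arm(targets="-0.03 -0.07 0.03 0 0 0; 0 -0.06 0 0 0 0; 0 0 0 0 0 0")

```text
clock: 17.8
ee_pos: [0.5051, -0.168, 0.0416]
eef_rot: [-2.372, 2.059, 0.0]
ft_force: [0.3, 0.0, -3.5]
width: 0.568
grip_force: 30.0
```

```bash
python3 st.py
```

```text
17.8 yaw 278.08221421197305 [ 0.5051 -0.168   0.0416] [ 0.3  0.  -3.5] [-0.001 -0.027 -0.015] 0.568 0.09
```

jog_arm(targets="0 -0.06 0 0 0 0; 0 0 -0.03 0 0 0; 0 0 -0.03 0 0 0; 0 0 -0.03 0 0 0")

```text
clock: 18.3
ee_pos: [0.5049, -0.1704, 0.0378]
eef_rot: [2.373, -2.059, -0.0]
ft_force: [0.9, 0.0, -3.0]
width: 0.571
grip_force: 30.0
```

jog_arm(targets="0 0 -0.025 0 0 0; 0 0 -0.025 0 0 0; 0 0 0 0 0 0")

```text
clock: 18.68
ee_pos: [0.5049, -0.1704, 0.0372]
eef_rot: [2.373, -2.058, 0.001]
ft_force: [-5.7, 2.5, 11.8]
width: 0.565
grip_force: 30.0
```

```bash
python3 st.py
```

```text
18.675 yaw 278.1289514793134 [ 0.5049 -0.1704  0.0372] [-5.7  2.5 11.8] [ 1.001  1.99  -0.046] 0.565 0.1
```

On the floor at the expected height. I relax and open.

jog_arm(targets="0 0 0.02 0 0 0; 0 0 0 0 0 0")

```text
clock: 18.92
ee_pos: [0.505, -0.1704, 0.0372]
eef_rot: [-2.373, 2.059, -0.0]
ft_force: [-2.5, 1.2, 6.4]
width: 0.565
grip_force: 30.0
```

jog_arm(targets="0 0 0 0 0 0; 0 0 0 0 0 0; 0 0 0 0 0 0; 0 0 0 0 0 0; 0 0 0 0 0 0", jaw=1)

```text
clock: 19.55
ee_pos: [0.505, -0.1704, 0.0367]
eef_rot: [-2.373, 2.059, -0.0]
ft_force: [1.1, -0.1, 0.4]
width: 0.989
grip_force: 0.0
```

jog_arm(targets="0 0 0.3 0 0 0; 0 0 0.6 0 0 0; 0 0 0.8 0 0 0; 0 0 1 0 0 0; 0 0 1 0 0 0")

```text
clock: 20.18
ee_pos: [0.5048, -0.1704, 0.187]
eef_rot: [-2.373, 2.059, -0.001]
ft_force: [0.6, 0.6, -1.0]
width: 1.0
grip_force: 0.0
```

jog_arm(targets="0 0.5 0.5 0 0 0; 0 0.5 0.3 0 0 0; 0 0 0 0 0 0")

```text
clock: 20.55
ee_pos: [0.5056, -0.1297, 0.2188]
eef_rot: [-2.373, 2.056, -0.004]
ft_force: [0.6, -0.1, -0.3]
width: 1.004
grip_force: 0.0
```

```bash
python3 - <<'E'
exec(open('st.py').read())
o=[]
for n,p in(('side',[.53,0,.04]),('scene',[.55,0,.04])):
    c=ctrl.camera(n);im=cv2.resize(c["pixels"][:,:,::-1],None,fx=2,fy=2,interpolation=cv2.INTER_CUBIC)
    u,v=(proj(c,Twc(c),p)*2).astype(int); im=cv2.copyMakeBorder(im,300,300,300,300,cv2.BORDER_CONSTANT)
    o.append(im[v+50:v+550,u+100:u+500])
cv2.imwrite('pics/end.png',np.hstack(o))
E
```

```text
20.55 yaw 278.1903461176281 [ 0.5056 -0.1297  0.2188] [ 0.6 -0.1 -0.3] [-0.001  0.017  0.003] 1.004 0.02
```

View pics/end.png

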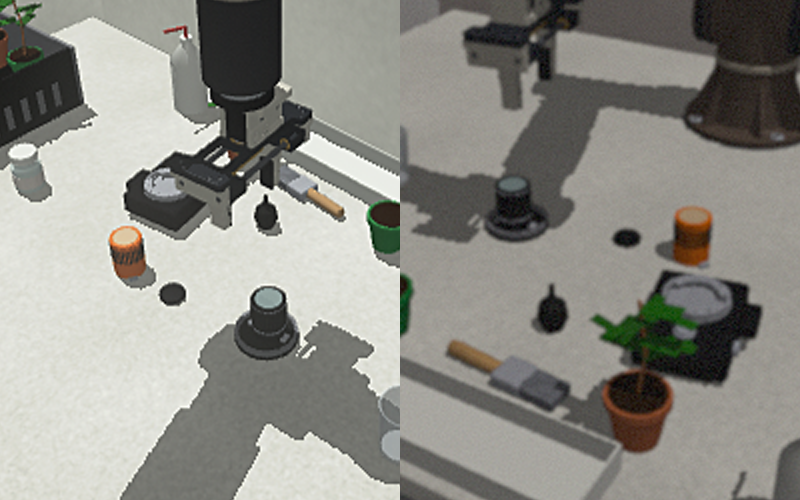

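The lens stands upright in the rest (side view (267,315), scene view (515,205)), the mount is empty and the other things are in place.

```bash
python3 -c "
from workcell import ctrl
print(ctrl.close_job())"
```

```text
the job is handed in; nothing more can be done
None
```

The job is handed in at about 20.6 s of robot time: the button is down, the lens was turned about 86° to its end stop, lifted out and stood upright in the rest, with one light touch (about 4 N) of a lug on the rest's rim that I corrected, and nothing else seen to move.

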